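# Sort two keyed drive sleeves onto their gear-head shafts

## Task

Put each of the two square aluminium sleeves on the gear-head shaft whose key suits its keyway (key on top or key at the side), pushed fully home against the shoulder, and let go. The guards leave no room for a hand that holds a sleeve by the middle, so each will have to be let go partway on and taken again nearer its tail. Do not knock over the oil bottle.

Things in the scene. Friction and masses are not known exactly. Their poses are not given: they have to be found in the camera images.
- top_sleeve_mid (a point): Centre of a square aluminium sleeve, 160 mm long, 50 x 50 mm outside, about 0.5 kg, with a bore 27 mm across along its whole length. Its keyway, a 14 mm slot right through the top wall, is seen from above; it fits only the shaft with its key on top. x along it, y left, z up. It lies level in a plywood cradle.
- side_sleeve_mid (a point): Centre of a square aluminium sleeve, 160 mm long, 50 x 50 mm outside, about 0.5 kg, with a bore 27 mm across along its whole length. Its top is plain: its keyway, a 14 mm groove in the bore's left (+y) wall, is seen at its ends; it fits only the shaft with its key at the side, pushed on +x end first. x along it, y left, z up. It lies level in a plywood cradle.
- top_head_shoulder (a point): On a shaft's axis at its root, on the 56 mm shoulder where a sleeve's end stops. Level oiled steel shaft, 24 mm diameter, 150 mm long (last 10 mm tapered), axis 60 mm above the bench; x runs from its tip into the housing (pushing direction), y left, z up. The black key along the top (+z) on this shaft, 10 mm wide, 9 mm proud, ends 20 mm short of the tip. A sleeve that is home has its centre at x = -80 mm.
- side_head_shoulder (a point): On a shaft's axis at its root, on the 56 mm shoulder where a sleeve's end stops. Level oiled steel shaft, 24 mm diameter, 150 mm long (last 10 mm tapered), axis 60 mm above the bench; x runs from its tip into the housing (pushing direction), y left, z up. The black key along the left side (+y) on this shaft, 10 mm wide, 9 mm proud, ends 20 mm short of the tip. A sleeve that is home has its centre at x = -80 mm.
- top_head: Fixed green gear head of the shaft with the key on top; housing 100 mm wide, 130 mm high. Origin on the bench below the shoulder, axes as the shoulder's. A solid grey guard, 70 mm wide, covers the shaft's root from x = 0 to -65 mm, from 100 to 155 mm above the bench (15 mm over a sleeve): a hand holding the sleeve's middle meets it before home.
- side_head: Fixed green gear head of the shaft with the key at the side; housing 100 mm wide, 130 mm high. Origin on the bench below the shoulder, axes as the shoulder's. A solid grey guard, 70 mm wide, covers the shaft's root from x = 0 to -65 mm, from 100 to 155 mm above the bench (15 mm over a sleeve): a hand holding the sleeve's middle meets it before home.
- cradle_a: Fixed plywood cradle of the slot-topped sleeve, 176 x 100 mm, 60 mm high; origin under its centre, x along the sleeve. The sleeve lies 24 mm above the bench and is lifted straight up. End blocks flank the sleeve's ends; fingers fit beside it only along its middle 84 mm, where the floor is 8 mm above the bench.
- cradle_b: Fixed plywood cradle of the plain-topped sleeve, 176 x 100 mm, 60 mm high; origin under its centre, x along the sleeve. The sleeve lies 24 mm above the bench and is lifted straight up. End blocks flank the sleeve's ends; fingers fit beside it only along its middle 84 mm, where the floor is 8 mm above the bench.
- top_sleeve: The sleeve with the slotted top; origin at the centre of its underside, axes as its point.
- side_sleeve: The sleeve with the plain top; origin at the centre of its underside, axes as its point.
- oil: Standing grey oil bottle, 52 mm diameter, 150 mm high; origin at the centre of its underside, z up. To be left standing.
Mind the look-alikes: they are no part of the job. Leave any orange look-alike of the top_sleeve alone.

How it is judged:
By the outcome, as a careful person would: the job done as asked, in the order asked, and still so for the second after the job is handed in, with the robot touching nothing.
It also fails if it takes over 72 s, if anything falls off the work surface, if the arm or the gripper's body presses on something with over 40 N, if the wrist force passes 120 N, or if a joint passes its speed limit or range.

## Robot

A 7-joint arm with a two-finger parallel gripper is mounted at the origin on the work surface. World frame = base frame: x ahead of the robot, y to its left, z up, the work surface at z = 0. Lengths are in m, angles in rad, forces in N, time in s.
With the tool pointing down it reaches from about 0.425 to 0.875 m from the base axis. Payload 4.7 kg.
Tool frame: the origin (TCP) lies on the centre line of the jaws, within the pads' length; the fingertips stand ahead of it and the grasp point (between the pads) lies 2 mm behind it (nose_length is the z of the fingertips in the tool frame, in m); z points along the fingers, y is the line along which they close (so a half turn about z gives the same grasp; the last joint's range is limited). The gripper opens to 87 mm and grips with 3 to 60 N. Pads are 19 mm wide; open, the fingers measure 117 mm over their backs; the gripper's body (75 mm by 190 mm) begins 51 mm behind the grasp point.
Start: joints at [1.133, 0.321, -0.07, 1.45, 0.023, 1.371, -0.057], TCP at [0.284, -0.585, 0.24] pointing down, gripper open.
Joint ranges: [-2.86, 2.86], [-0.3, 2.09], [-1.38, 1.24], [0.06, 2.45], [-1.56, 4.7], [0.09, 2.05], [-2.69, 2.69]. Speed limits (rad/s): [2.57, 2.57, 3.14, 3.14, 3.14, 3.14, 3.14].

## Interface

Orientations are given as a rotation vector (axis times angle).
In Python, from bench import * gives the robot as it stands.
- The arm moves only by the tool send_rows, never from a script. Its arguments are lists of equal length, an entry for each row: "xyz": the shift along the tool's x, y, z in mm, a list of three; "dr": the turn, a rotation vector about the tool's x, y, z in rad, a list of three. A call has exactly 10 rows; each row is the pose to reach, as a shift and turn from the pose commanded when the call began, along the tool's axes at that moment; what a row does not reach only later rows make up. A row lasts 1/12 s, in which the tool goes at most 41.7 mm and 7.16 degrees, less where a joint would pass 70% of its speed; a pose out of reach is approached as far as the arm can. A call with a gripper value outside its range is refused whole. "jaw" is the finger opening in mm, from 0 to 87, set as the call begins (left out, the last holds). The fingers move at their own pace and stop on an object; "grip_force" is the grip in N (left out, the last holds). Time passes only in rows, so rows that repeat a pose let the fingers close, or fill a call up. It gives the time, the measured TCP pose, the force, the opening and the grip force at its end, in the units of the state.
- get_state(): the state, without advancing time (a new reading comes with each control period).
- get_image(name): name is "side" or "top"; returns the picture (420x560x3 uint8, red, green, blue); there is no depth.
- calibration(name): a dict with "vfov" (degrees; the focal length in pixels is half the picture's height over the tangent of half this angle, whatever the lens; pixels are square), "cx", "cy" (the principal point, pixels), "rvec" (rotation vector, rad) and "tvec" (3), from world to camera coordinates, as OpenCV has them. Camera axes: x right, y down, z forward; pixel columns grow to the right and rows downward; lengths in m; the calibration is good to about 2 mm. A picture is of the moment at which its call begins. calibration takes no time and is no camera call.
- close_job(): hands the job in; it is judged then, once.
The state is a dict: "time": time; "joint_positions": joint angles; "qd": joint speeds; "joint_torque": joint torques, N m; "position": TCP position; "tool_rot": TCP orientation; "ft_force": force on the tool from outside, world axes, zero at the start; "torque": the same for the moment, N m; "grip_width": opening from 0.0 (shut) to 1.0 (fully open); "grip_force": force on a finger pad.
Only numpy, scipy, OpenCV 4.12 (cv2) and the standard library are available. Lean on these libraries where they do the work, as an engineer would, in place of code of your own. Each camera call takes 0.05 s, during which the arm holds its last target. There are 200 camera calls.

## Working session

There is one attempt and no reset: what is moved stays moved. The work goes in short steps, Python scripts to look and compute and a tool call to move; the robot and the scene stay as the last step left them, time stands still between calls to the robot, and variables do not carry over. Pictures are saved under pics/ and viewed, at most 11 in all, crops included, and the job is handed in when it is done.

Besides the shell and the picture viewer there is one more tool, called after "Emit:" as a command line: name --argument value ..., lists and objects as JSON in quotes. send_rows: Moves the arm, as the interface text tells. Its arguments: {"type":"object","properties":{"xyz":{"type":"array"},"dr":{"type":"array"},"jaw":{"type":"number"},"grip_force":{"type":"number"}},"required":["xyz","dr"]}

```bash
mkdir -p pics; ls; python3 - <<'E'
from bench import *
import cv2,numpy as np
for n in("side","top"):
    im=get_image(n);cv2.imwrite(f"pics/{n}0.png",im[:,:,::-1]);print(n,calibration(n))
s=get_state();print(s)
try: print(nose_length)
except Exception as e: print(e)
E
```

```text
pics
side {'vfov': 42.596759684391, 'cx': 278.65853816274307, 'cy': 216.3912036986643, 'rvec': array([ 0.77037989, -2.44624878,  1.28279772]), 'tvec': array([0.3898297 , 0.28889906, 1.18939549])}
top {'vfov': 48.11961537697995, 'cx': 286.9853874174551, 'cy': 210.34321273194976, 'rvec': array([ 2.0994365 , -2.13779303,  0.22096503]), 'tvec': array([-0.07370393,  0.52086912,  1.295712  ])}
{'time': 0.1, 'joint_positions': array([ 1.1331035 ,  0.32176763, -0.07007626,  1.45156472,  0.02258754,
        1.3707639 , -0.0568955 ]), 'qd': array([-0.00091366, -0.00144798,  0.00097888, -0.00139971, -0.00017286,
       -0.00064861, -0.00065655]), 'joint_torque': array([-3.55596205e-05, -4.92572379e+01, -4.05504433e-01, -3.13399386e+01,
       -6.41236408e-02,  3.94843379e-02,  6.27329450e-05]), 'position': array([ 0.28353295, -0.58438953,  0.2385527 ]), 'tool_rot': array([-3.06015756e+00, -7.03317747e-01,  7.28760143e-04]), 'ft_force': array([-0.39672913, -0.26552547, -0.35962823]), 'torque': array([-0.02026573, -0.03213381, -0.07049458]), 'grip_force': 0.0, 'grip_width': 0.9971740573941079}
0.017
```

View pics/side0.png

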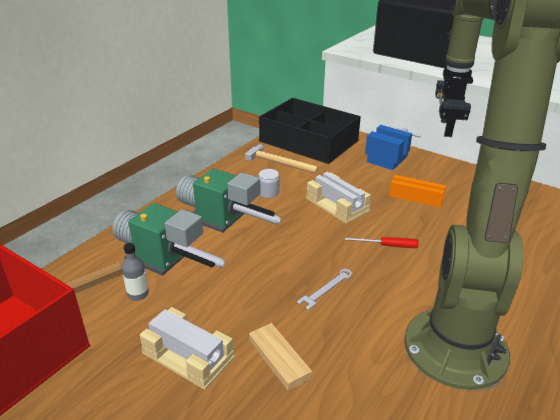

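View pics/top0.png

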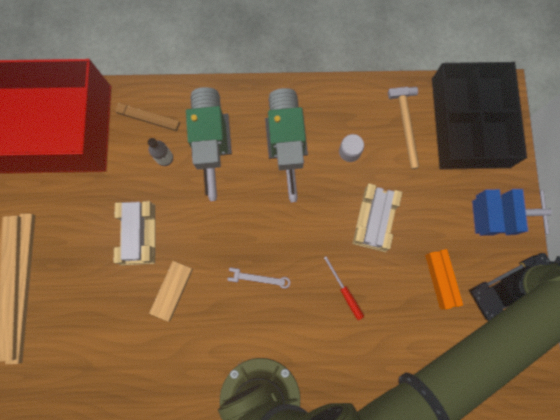

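```bash
python3 - <<'E'
import cv2,numpy as np
t=cv2.imread("pics/top0.png");s=cv2.imread("pics/side0.png")
R=lambda im,x,y,w,h,W,H:cv2.resize(im[y:y+h,x:x+w],(W,H),interpolation=cv2.INTER_CUBIC)
a=R(t,180,80,133,130,400,390)  # x3
b=R(s,110,160,180,130,400,290)
c=R(t,345,170,70,90,233,300);d=R(t,105,190,60,85,212,300)
top=np.hstack([a,cv2.copyMakeBorder(b,0,100,0,0,0)])
e=R(t,180,80,60,130,97,210)
bot=np.zeros((210,800,3),np.uint8)
bot[:,:163]=cv2.resize(c,(163,210));bot[:,170:318]=cv2.resize(d,(148,210))
bot[:,330:530]=R(s,300,165,75,60,200,210)[:, :];bot[:,540:800]=R(s,135,300,105,85,260,210)
cv2.imwrite("pics/comp0.png",np.vstack([top,bot]))
E
```

```text
(no output)
```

View pics/comp0.png

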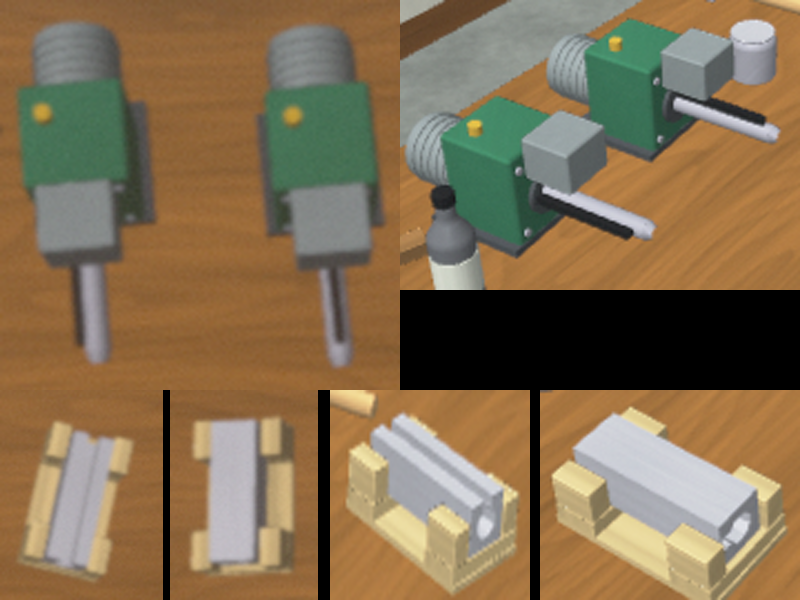

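```bash
cat > h.py <<'E'
from bench import *
import cv2,numpy as np
from scipy.spatial.transform import Rotation as Ro
def cam(n):
    c=calibration(n);f=210/np.tan(np.radians(c["vfov"]/2))
    K=np.array([[f,0,c["cx"]],[0,f,c["cy"]],[0,0,1]]);R=cv2.Rodrigues(c["rvec"])[0]
    return K,R,c["tvec"]
def pl(n,px,z):  # pixels -> world at height z
    K,R,t=cam(n);px=np.atleast_2d(px).astype(float);C=-R.T@t
    d=(R.T@np.linalg.inv(K)@np.c_[px,np.ones(len(px))].T).T
    return C+d*((z-C[2])/d[:,2])[:,None]
def pr(n,P):
    K,R,t=cam(n);q=(K@(R@np.atleast_2d(P).T+t[:,None])).T
    return q[:,:2]/q[:,2:]
E
python3 - <<'E'
from h import *
for n in("top","side"):
    K,R,t=cam(n);print(n,"cam",(-R.T@t).round(3),K[0,0])
t=cv2.imread("pics/top0.png");s=cv2.imread("pics/side0.png")
for nm,px in dict(plain=(131,231),plainside=(143,231),slot=(370,215),slot2=(388,215),shaftL=(211,190),shaftR=(292,195),guardL=(205,152),greenL=(205,130),wood=(240,230),cradle=(149,210)).items(): print(nm,t[px[1],px[0]],end=' ')
print()
print("bottle",pl("top",[[166,160]],0.02),"shaft tips",pl("top",[[212,199],[292.5,201]],.06).round(3))
print("sleeves",pl("top",[[131,231],[380,217]],.074).round(3))
R_=lambda im,x,y,w,h,W,H:cv2.resize(im[y:y+h,x:x+w],(W,H),interpolation=cv2.INTER_CUBIC)
cv2.imwrite("pics/ends.png",np.hstack([R_(s,195,330,40,40,400,400),R_(s,340,180,40,40,400,400)]))
E
```

```text
top cam [ 0.25  -0.071  1.374] 470.34578714802876
side cam [-0.14   0.892  0.913] 538.6671534628989
plain [191 186 188] plainside [ 92 101 113] slot [145 141 146] slot2 [171 176 185] shaftL [167 158 165] shaftR [159 150 157] guardL [140 138 136] greenL [ 86 114  72] wood [ 53 101 150] cradle [100 140 163] 
bottle [[0.68657702 0.27655759 0.02      ]] shaft tips [[ 0.555  0.131  0.06 ]
 [ 0.545 -0.099  0.06 ]]
sleeves [[ 0.464  0.353  0.074]
 [ 0.491 -0.344  0.074]]
```

View pics/ends.png

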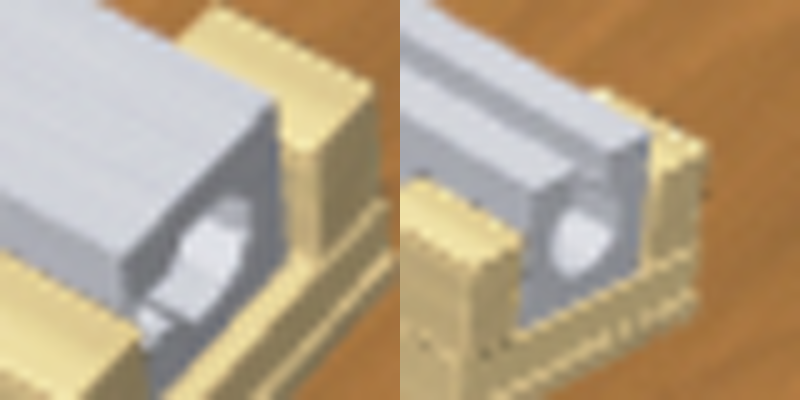

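```bash
python3 - <<'E'
from h import *
t=cv2.imread("pics/top0.png").astype(float);B=t[:,:,0];sat=t.max(2)-t.min(2)
def edges(row,a,b,th=105):
    r=B[row,a:b];i=np.where(r>th)[0];l,k=i[0],i[-1]
    L=a+l-(r[l]-th)/(r[l]-r[l-1]);Rr=a+k+(r[k]-th)/(r[k]-r[k+1]);return L,Rr
for nm,a,b in(("side",200,222),("top",280,302)):
    P=[]
    for y in range(175,197):
        L,Rr=edges(y,a,b);P.append([(L+Rr)/2,y,Rr-L])
    P=np.array(P);W=pl("top",P[:,:2],.06)
    k=np.polyfit(W[:,0],W[:,1],1);res=W[:,1]-np.polyval(k,W[:,0])
    print(nm,"slope",k[0],"std",res.std(),"y at x=.55",np.polyval(k,.55),"w px",P[:,2].round(1))
    col=B[190:210,int(P[-1,0])];print(col)
def face(x,y,w,h,m,z,nm):
    M=np.zeros(B.shape,np.uint8);M[y:y+h,x:x+w]=m[y:y+h,x:x+w]*255
    M=cv2.morphologyEx(M,cv2.MORPH_OPEN,np.ones((3,3)))
    c=max(cv2.findContours(M,0,2)[0],key=cv2.contourArea)[:,0,:]
    W=pl("top",c,z)[:,:2]*1000
    (cx,cy),(ww,hh),an=cv2.minAreaRect(W.astype(np.float32));print(nm,cx,cy,ww,hh,an)
face(105,190,60,85,(B>150)&(sat<40),.074,"plain")
face(345,170,70,90,(B>115)&(sat<40),.074,"slot")
g=(sat<25)&(B>115)
face(185,140,35,28,g,.155,"guardL");face(270,140,36,28,g,.155,"guardR")
g=(t[:,:,1]-t[:,:,2]>15)
face(180,100,50,60,g,.13,"greenL");face(262,100,50,60,g,.13,"greenR")
g=(sat<45)
face(140,130,40,40,g,.0,"bottle")
E
```

```text
side slope 0.08280386233982122 std 0.0001879479870429924 y at x=.55 0.13131490734107032 w px [7.  7.1 7.1 7.2 7.3 7.1 7.1 7.1 7.1 7.  7.  7.  7.2 7.1 7.1 7.2 7.1 7.2
 7.3 7.3 7.5 7.4]
[167. 167. 170. 166. 167. 168. 163. 159. 156. 153. 134.  94.  61.  58.
  56.  56.  56.  54.  52.  55.]
top slope 0.1479341779671708 std 0.0018309820246734762 y at x=.55 -0.0966920111998671 w px [3.  3.  2.9 2.9 3.1 3.  3.1 3.3 3.3 3.1 3.1 2.9 3.  3.  3.  3.1 3.1 3.3
 3.4 7.3 7.6 7.6]
[ 60.  58.  67.  85. 124. 159. 169. 168. 162. 158. 152. 135.  95.  60.
  56.  54.  53.  54.  55.  53.]
plain 466.5808410644531 357.85345458984375 158.75172424316406 47.47879409790039 2.548013925552368
slot 491.73846435546875 -340.3922119140625 57.27042770385742 168.9298095703125 74.4710464477539
guardL 665.8206787109375 139.07615661621094 61.01276779174805 64.90027618408203 4.068863391876221
guardR 658.5343627929688 -91.96568298339844 61.201759338378906 65.7957763671875 5.226640224456787
greenL 755.7671508789062 145.18801879882812 100.50440216064453 96.82067108154297 5.0717453956604
greenR 748.0982666015625 -83.75544738769531 102.16841888427734 98.06596374511719 3.3319571018218994
bottle 720.8308715820312 304.1351013183594 102.4741439819336 53.72892379760742 44.05754852294922
```

```bash
python3 - <<'E'
from h import *
t=cv2.imread("pics/top0.png").astype(float);B=t[:,:,0];sat=t.max(2)-t.min(2);sat=cv2.GaussianBlur(sat,(3,3),.6)
for nm,a,b in(("side",200,222),("top",280,304)):
    P=[]
    for y in range(175,197):
        i=np.where(sat[y,a:b]<55)[0]+a;L,R=i[0],i[-1]
        L=L-(55-sat[y,L])/(sat[y,L-1]-sat[y,L]);R=R+(55-sat[y,R])/(sat[y,R+1]-sat[y,R])
        P.append([(L+R)/2,y,R-L])
    P=np.array(P);W=pl("top",P[:,:2],.06);k=np.polyfit(W[:,0],W[:,1],1)
    print(nm,np.degrees(np.arctan(k[0])),"y@.55",np.polyval(k,.55),"std",(W[:,1]-np.polyval(k,W[:,0])).std(),P[::4,2].round(1))
print("tips",pl("top",[[212,201],[292.5,202]],.06))
for r in (200,215,230): print(r,t[r,352:405].astype(int)[:,[0,2]].tolist())
E
```

```text
side 6.302741497902919 y@.55 0.1319033084803818 std 0.0006757366335929868 [12.  11.8 11.8 11.6 12.1 10.5]
top 4.591821950534978 y@.55 -0.1006478326310337 std 7.041545351239274e-05 [9.3 9.2 9.1 9.3 9.4 9.5]
tips [[ 0.54901064  0.1308921   0.06      ]
 [ 0.54205297 -0.09928927  0.06      ]]
200 [[59, 153], [60, 152], [61, 153], [65, 155], [60, 148], [58, 148], [62, 152], [60, 151], [63, 150], [67, 149], [75, 148], [93, 152], [90, 144], [87, 135], [76, 123], [81, 126], [77, 123], [79, 125], [82, 127], [94, 130], [112, 133], [127, 133], [156, 156], [174, 174], [181, 178], [177, 176], [177, 177], [179, 177], [183, 179], [178, 176], [179, 178], [179, 176], [171, 168], [166, 165], [170, 171], [174, 172], [182, 179], [182, 179], [180, 178], [176, 184], [160, 200], [142, 213], [134, 214], [130, 212], [124, 203], [122, 198], [121, 198], [112, 190], [94, 172], [72, 158], [56, 149], [58, 149], [57, 150]]
215 [[59, 153], [60, 153], [60, 152], [61, 153], [58, 151], [63, 155], [85, 168], [109, 189], [122, 204], [126, 206], [123, 200], [125, 202], [128, 209], [130, 212], [133, 214], [132, 210], [127
[... 350 characters left out ...]
, [62, 147], [60, 145], [56, 144], [54, 144], [59, 146], [57, 148], [59, 148]]
230 [[57, 146], [60, 148], [58, 144], [75, 143], [91, 149], [108, 175], [123, 204], [135, 215], [133, 215], [128, 208], [124, 201], [122, 200], [120, 192], [117, 173], [126, 149], [154, 156], [176, 174], [185, 181], [183, 183], [186, 184], [184, 183], [181, 177], [183, 181], [184, 182], [183, 181], [176, 173], [168, 166], [170, 168], [181, 178], [183, 180], [185, 183], [184, 181], [181, 183], [167, 187], [147, 199], [129, 207], [133, 213], [122, 203], [105, 187], [77, 161], [63, 152], [60, 148], [61, 146], [60, 146], [56, 143], [59, 144], [57, 144], [58, 142], [58, 144], [55, 142], [57, 143], [59, 146], [58, 143]]
```

```bash
python3 - <<'E'
from h import *
t=cv2.imread("pics/top0.png").astype(float);B=t[:,:,0];sat=t.max(2)-t.min(2)
W=pl("top",[[382.6,200],[379.1,215],[375.9,230]],.074);print(W.round(4),np.degrees(np.arctan2(W[0,1]-W[2,1],W[0,0]-W[2,0])))
for x0,y0,w,h in((345,170,70,90),(105,190,60,85)):
    m=(sat<28)&(B>148);M=np.zeros(B.shape,np.uint8);M[y0:y0+h,x0:x0+w]=m[y0:y0+h,x0:x0+w]*255
    M=cv2.morphologyEx(cv2.morphologyEx(M,cv2.MORPH_OPEN,np.ones((3,3))),cv2.MORPH_CLOSE,np.ones((5,5)))
    c=max(cv2.findContours(M,0,2)[0],key=cv2.contourArea)[:,0,:]
    Wc=pl("top",c,.074)[:,:2]*1000;print(cv2.minAreaRect(Wc.astype(np.float32)),Wc[:,0].min(),Wc[:,0].max())
    if x0<200:
        P=[]
        for y in range(206,256,4):
            i=np.where(B[y,112:150]>150)[0]+112;P.append([(i[0]+i[-1])/2,y])
        W=pl("top",P,.074);k=np.polyfit(W[:,0],W[:,1],1);print("plain yaw",np.degrees(np.arctan(k[0])),"y@.466",np.polyval(k,.466))
s=get_state();Rm=Ro.from_rotvec(s["tool_rot"]).as_matrix();print(Rm.round(3))
E
```

```text
[[ 0.5403 -0.3547  0.074 ]
 [ 0.4972 -0.3422  0.074 ]
 [ 0.4546 -0.3308  0.074 ]] -15.568021236536186
((491.8514099121094, -341.4049072265625), (50.05781555175781, 165.52557373046875), 74.13141632080078) 412.4427976035718 575.605530510001
((465.8458251953125, 356.4909362792969), (161.1827392578125, 49.502811431884766), 1.0133459568023682) 385.55577639612505 546.683170967152
plain yaw 2.5224472861628295 y@.466 0.35741707999398614
[[ 0.9    0.437 -0.001]
 [ 0.437 -0.9    0.002]
 [-0.    -0.002 -1.   ]]
```

```bash
cat >> h.py <<'E'
def go(x,y,z,yaw):
    s=get_state();R=Ro.from_rotvec(s["tool_rot"]).as_matrix()
    sh=R.T@(np.array([x,y,z])-s["position"])*1000
    g=np.radians(yaw);T=np.array([[np.cos(g),np.sin(g),0],[np.sin(g),-np.cos(g),0],[0,0,-1]])
    print("t",round(s["time"],2),"pos",s["position"].round(4),"yaw",np.degrees(np.arctan2(R[1,0],R[0,0])).round(2),"F",s["ft_force"].round(1),"w",round(s["grip_width"]*87,1),"shift",sh.round(1),"dr",Ro.from_matrix(R.T@T).as_rotvec().round(4))
E
python3 -c "
from h import *
go(.4774,-.3372,.16,-15.6)"
```

```text
t 0.1 pos [ 0.2835 -0.5844  0.2386] yaw 25.89 F [-0.4 -0.3 -0.4] w 86.8 shift [ 282.3 -137.6   78.8] dr [-1.600e-03  7.000e-04  7.241e-01]
```

Emit:
send_rows --xyz '[[28,-14,0],[60,-30,5],[95,-47,10],[130,-64,18],[165,-81,28],[200,-98,40],[235,-115,55],[265,-130,68],[282,-138,79],[282,-138,79]]' --dr '[[0,0,0.08],[0,0,0.16],[0,0,0.25],[0,0,0.34],[0,0,0.43],[0,0,0.52],[0,0,0.61],[0,0,0.68],[0,0,0.724],[0,0,0.724]]' --jaw 87

```text
time: 0.93
position: [0.4797, -0.3305, 0.1575]
tool_rot: [-3.109, 0.414, 0.005]
ft_force: [1.1, 0.4, 0.7]
grip_width: 1.001
grip_force: 0.0
```

```bash
python3 -c "
from h import *
go(.4774,-.3372,.047,-15.6)
cv2.imwrite('pics/ab.png',np.hstack([cv2.resize(get_image('top')[150:270,320:440,::-1],(400,400)),cv2.resize(get_image('side')[100:230,270:400,::-1],(400,400))]))"
```

```text
t 0.93 pos [ 0.4797 -0.3305  0.1575] yaw -15.17 F [1.1 0.4 0.7] w 87.1 shift [ -0.    7.6 110.5] dr [-0.0048  0.0037  0.0076]
```

View pics/ab.png

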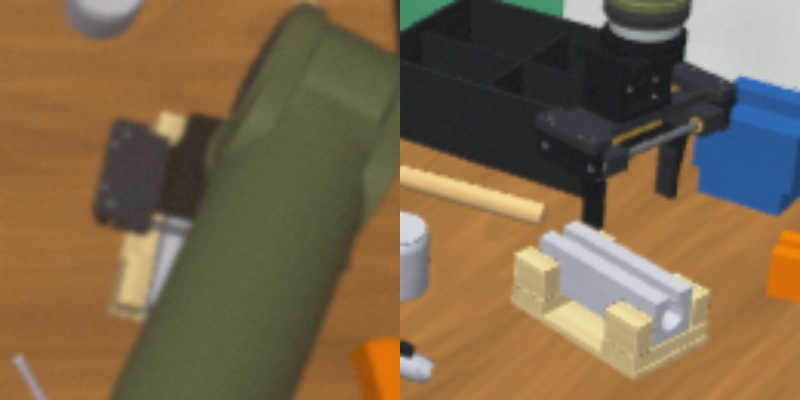

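```bash
python3 -c "
from h import *
go(.4774,-.3372,.047,-15.6)"
```

```text
t 1.03 pos [ 0.4771 -0.3367  0.1597] yaw -15.44 F [0.1 0.4 0.5] w 86.9 shift [  0.6   0.4 112.7] dr [-0.0001  0.0018  0.0028]
```

Emit:
send_rows --xyz '[[0,0,10],[0,0,25],[0,0,42],[0,0,60],[0,0,77],[0,0,92],[0,0,103],[0,0,110],[0,0,112],[0,0,112]]' --dr '[[0,0,0],[0,0,0],[0,0,0],[0,0,0],[0,0,0],[0,0,0],[0,0,0],[0,0,0],[0,0,0],[0,0,0]]'

```text
time: 1.87
position: [0.4768, -0.3382, 0.0484]
tool_rot: [3.112, -0.428, -0.001]
ft_force: [-0.3, -0.2, 0.4]
grip_width: 0.998
grip_force: 0.0
```

Emit:
send_rows --xyz '[[0,0,0],[0,0,0],[0,0,0],[0,0,0],[0,0,0],[0,0,0],[0,0,0],[0,0,0],[0,0,0],[0,0,0]]' --dr '[[0,0,0],[0,0,0],[0,0,0],[0,0,0],[0,0,0],[0,0,0],[0,0,0],[0,0,0],[0,0,0],[0,0,0]]' --jaw 40 --grip_force 50

```text
time: 2.7
position: [0.4771, -0.3382, 0.0488]
tool_rot: [3.111, -0.427, 0.0]
ft_force: [-1.2, -2.5, 1.8]
grip_width: 0.571
grip_force: 50.0
```

```bash
python3 -c "
from h import *
go(.4774,-.3372,.15,-15.6)"
```

```text
t 2.7 pos [ 0.4771 -0.3382  0.0488] yaw -15.62 F [-1.2 -2.5  1.8] w 49.7 shift [ 1.000e-01 -1.000e+00 -1.012e+02] dr [ 0.0009 -0.0004 -0.0003]
```

Emit:
send_rows --xyz '[[0,0,-3],[0,0,-10],[0,0,-20],[0,0,-32],[0,0,-45],[0,0,-58],[0,0,-72],[0,0,-85],[0,0,-95],[0,0,-100]]' --dr '[[0,0,0],[0,0,0],[0,0,0],[0,0,0],[0,0,0],[0,0,0],[0,0,0],[0,0,0],[0,0,0],[0,0,0]]'

```text
time: 3.53
position: [0.4785, -0.3374, 0.1512]
tool_rot: [3.112, -0.425, 0.005]
ft_force: [0.9, 0.0, -4.2]
grip_width: 0.574
grip_force: 50.0
```

```bash
python3 -c "
from h import *
go(.4274,-.1105,.13,4.6)"
```

```text
t 3.53 pos [ 0.4785 -0.3374  0.1512] yaw -15.56 F [ 0.9  0.  -4.2] w 50.0 shift [-110.2 -204.8   20.8] dr [ 0.001  -0.0032 -0.3518]
```

Emit:
send_rows --xyz '[[-5,-9,0],[-18,-33,0],[-35,-65,2],[-52,-97,5],[-69,-129,9],[-85,-158,13],[-98,-182,16],[-106,-198,18],[-110,-205,19],[-110,-205,19]]' --dr '[[0,0,-0.01],[0,0,-0.04],[0,0,-0.09],[0,0,-0.14],[0,0,-0.2],[0,0,-0.25],[0,0,-0.3],[0,0,-0.33],[0,0,-0.352],[0,0,-0.352]]'

```text
time: 4.37
position: [0.4259, -0.1089, 0.1292]
tool_rot: [3.139, 0.131, -0.001]
ft_force: [-0.2, 1.0, -4.4]
grip_width: 0.574
grip_force: 50.0
```

Emit:
send_rows --xyz '[[0,0,2],[0,0,8],[0,0,18],[0,0,30],[0,0,42],[0,0,53],[0,0,61],[0,0,67],[0,0,69],[0,0,69]]' --dr '[[0,0,0],[0,0,0],[0,0,0],[0,0,0],[0,0,0],[0,0,0],[0,0,0],[0,0,0],[0,0,0],[0,0,0]]'

```text
time: 5.2
position: [0.4261, -0.1106, 0.06]
tool_rot: [-3.139, -0.125, 0.002]
ft_force: [0.2, -0.6, -4.1]
grip_width: 0.57
grip_force: 50.0
```

```bash
python3 -c "
from h import *
a=get_image('top');b=get_image('side')
go(.4274,-.1105,.06,4.6)
cv2.imwrite('pics/t1.png',a[:,:,::-1]);cv2.imwrite('pics/s1.png',b[:,:,::-1])
cv2.imwrite('pics/al1.png',np.hstack([cv2.resize(a[140:270,240:350,::-1],(400,473)),cv2.resize(b[160:290,200:310,::-1],(400,473))]))"
```

```text
t 5.3 pos [ 0.4268 -0.1107  0.0609] yaw 4.57 F [ 0.1 -0.3 -3.8] w 49.5 shift [ 0.6 -0.1  0.9] dr [ 0.0004 -0.0008 -0.0005]
```

View pics/al1.png

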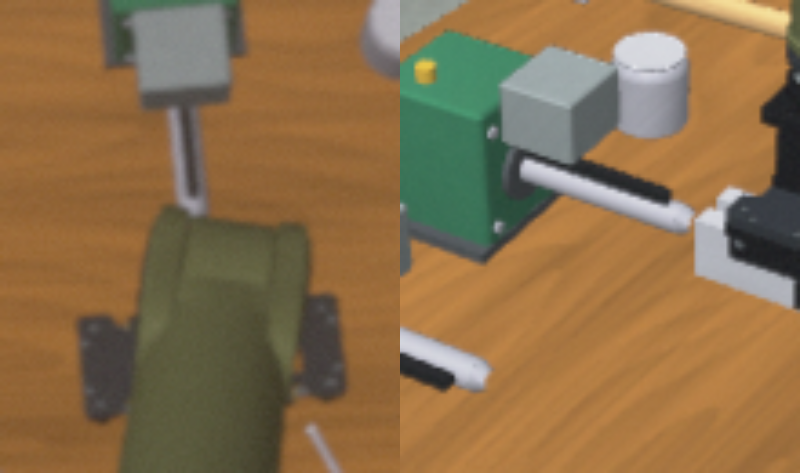

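Emit:
send_rows --xyz '[[2,0,1],[6,0,1],[10,0,1],[15,0,1],[20,0,1],[24,0,1],[28,0,1],[32,0,1],[36,0,1],[36,0,1]]' --dr '[[0,0,0],[0,0,0],[0,0,0],[0,0,0],[0,0,0],[0,0,0],[0,0,0],[0,0,0],[0,0,0],[0,0,0]]'

```text
time: 6.13
position: [0.4633, -0.1077, 0.0596]
tool_rot: [3.139, 0.125, 0.002]
ft_force: [0.8, -0.4, -3.4]
grip_width: 0.57
grip_force: 50.0
```

```bash
python3 -c "
from h import *
go(.4274,-.1105,.06,4.6);print(get_state()['torque'].round(2))"
```

```text
t 6.13 pos [ 0.4633 -0.1077  0.0596] yaw 4.57 F [ 0.8 -0.4 -3.4] w 49.6 shift [-36.   -0.1  -0.4] dr [ 0.0001 -0.001  -0.0005]
[-0.1   0.01 -0.06]
```

Emit:
send_rows --xyz '[[2,0,0],[5,0,0],[8,0,0],[11,0,0],[14,0,0],[17,0,0],[20,0,0],[23,0,0],[25,0,0],[25,0,0]]' --dr '[[0,0,0],[0,0,0],[0,0,0],[0,0,0],[0,0,0],[0,0,0],[0,0,0],[0,0,0],[0,0,0],[0,0,0]]'

```text
time: 6.97
position: [0.4879, -0.1059, 0.0596]
tool_rot: [3.139, 0.125, 0.001]
ft_force: [1.3, -3.0, -3.7]
grip_width: 0.569
grip_force: 50.0
```

```bash
python3 -c "
from h import *
go(.4274,-.1105,.06,4.6);print(get_state()['torque'].round(2))
cv2.imwrite('pics/s2.png',cv2.resize(get_image('side')[160:260,190:310,::-1],(720,600)))"
```

```text
t 6.97 pos [ 0.4879 -0.1059  0.0596] yaw 4.56 F [ 1.3 -3.  -3.7] w 49.5 shift [-60.6  -0.2  -0.4] dr [ 0.0004 -0.0008 -0.0007]
[-0.48 -0.06 -0.19]
```

View pics/s2.png

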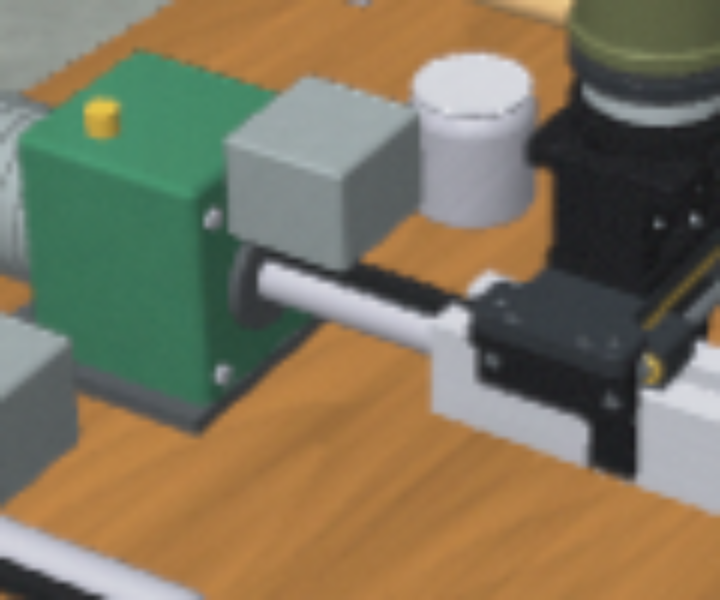

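Emit:
send_rows --xyz '[[3,0.5,0],[9,0.5,0],[18,0.5,0],[27,0.5,0],[36,0.5,0],[45,0.5,0],[54,0.5,0],[63,0.5,0],[70,0.5,0],[72,0.5,0]]' --dr '[[0,0,0],[0,0,0],[0,0,0],[0,0,0],[0,0,0],[0,0,0],[0,0,0],[0,0,0],[0,0,0],[0,0,0]]'

```text
time: 7.85
position: [0.5605, -0.1005, 0.0595]
tool_rot: [3.139, 0.126, 0.001]
ft_force: [-0.4, -3.4, -3.3]
grip_width: 0.571
grip_force: 50.0
```

```bash
python3 -c "
from h import *
go(.4274,-.1105,.06,4.6);print(get_state()['torque'].round(2))"
```

```text
t 7.85 pos [ 0.5605 -0.1005  0.0595] yaw 4.59 F [-0.4 -3.4 -3.3] w 49.7 shift [-133.4   -0.7   -0.6] dr [ 0.0002 -0.0009 -0.0003]
[-0.6   0.18 -0.13]
```

Emit:
send_rows --xyz '[[0,0,0],[0,0,0],[0,0,0],[0,0,0],[0,0,0],[-4,0,0],[-12,0,0],[-21,0,0],[-29,0,0],[-32,0,0]]' --dr '[[0,0,0],[0,0,0],[0,0,0],[0,0,0],[0,0,0],[0,0,0],[0,0,0],[0,0,0],[0,0,0],[0,0,0]]' --jaw 80

```text
time: 8.68
position: [0.525, -0.1033, 0.0593]
tool_rot: [3.139, 0.124, -0.003]
ft_force: [0.7, 0.6, -1.0]
grip_width: 0.92
grip_force: 0.0
```

Emit:
send_rows --xyz '[[0,0,0],[0,0,0],[0,0,0],[0,0,0],[0,0,0],[0,0,0],[0,0,0],[0,0,0],[0,0,0],[0,0,0]]' --dr '[[0,0,0],[0,0,0],[0,0,0],[0,0,0],[0,0,0],[0,0,0],[0,0,0],[0,0,0],[0,0,0],[0,0,0]]' --jaw 40 --grip_force 40

```text
time: 9.52
position: [0.5271, -0.1034, 0.0594]
tool_rot: [3.139, 0.125, -0.0]
ft_force: [0.6, -2.2, -1.3]
grip_width: 0.574
grip_force: 39.9
```

Emit:
send_rows --xyz '[[2,0,0],[6,0,0],[11,0,0],[16,0,0],[21,0,0],[25,0,0],[28,0,0],[30,0,0],[31,0,0],[32,0,0]]' --dr '[[0,0,0],[0,0,0],[0,0,0],[0,0,0],[0,0,0],[0,0,0],[0,0,0],[0,0,0],[0,0,0],[0,0,0]]'

```text
time: 10.35
position: [0.559, -0.1008, 0.0595]
tool_rot: [3.139, 0.125, -0.0]
ft_force: [-1.4, -4.1, -0.4]
grip_width: 0.57
grip_force: 39.9
```

```bash
python3 -c "
from h import *
go(.4274,-.1105,.06,4.6);print(get_state()['torque'].round(2))"
```

```text
t 10.35 pos [ 0.559  -0.1008  0.0595] yaw 4.56 F [-1.4 -4.1 -0.4] w 49.6 shift [-131.9   -0.8   -0.4] dr [ 0.0004  0.0003 -0.0007]
[-0.82  0.38 -0.09]
```

Emit:
send_rows --xyz '[[0.5,0,0],[1,0,0],[1.5,0,0],[2,0,0],[2.5,0,0],[3,0,0],[3.5,0,0],[4,0,0],[4.5,0,0],[5,0,0]]' --dr '[[0,0,0],[0,0,0],[0,0,0],[0,0,0],[0,0,0],[0,0,0],[0,0,0],[0,0,0],[0,0,0],[0,0,0]]'

```text
time: 11.18
position: [0.5601, -0.101, 0.059]
tool_rot: [3.138, 0.125, -0.013]
ft_force: [-12.9, -5.0, 6.8]
grip_width: 0.573
grip_force: 39.9
```

Emit:
send_rows --xyz '[[1,0,0],[2,0,0],[3,0,0],[4,0,0],[5,0,0],[6,0,0],[6,0,0],[6,0,0],[6,0,0],[6,0,0]]' --dr '[[0,0,0],[0,0,0],[0,0,0],[0,0,0],[0,0,0],[0,0,0],[0,0,0],[0,0,0],[0,0,0],[0,0,0]]'

```text
time: 12.02
position: [0.5606, -0.1017, 0.0583]
tool_rot: [3.137, 0.123, -0.032]
ft_force: [-24.5, -6.6, 15.1]
grip_width: 0.57
grip_force: 40.0
```

```bash
python3 -c "
from h import *
go(.4274,-.1105,.06,4.6);print(get_state()['torque'].round(2))
cv2.imwrite('pics/s3.png',cv2.resize(get_image('side')[170:240,210:300,::-1],(720,560),interpolation=2))"
```

```text
t 12.02 pos [ 0.5606 -0.1017  0.0583] yaw 4.5 F [-24.5  -6.6  15.1] w 49.6 shift [-133.5   -1.7    1. ] dr [ 0.0011  0.0203 -0.0017]
[-1.29  4.82  0.15]
```

View pics/s3.png

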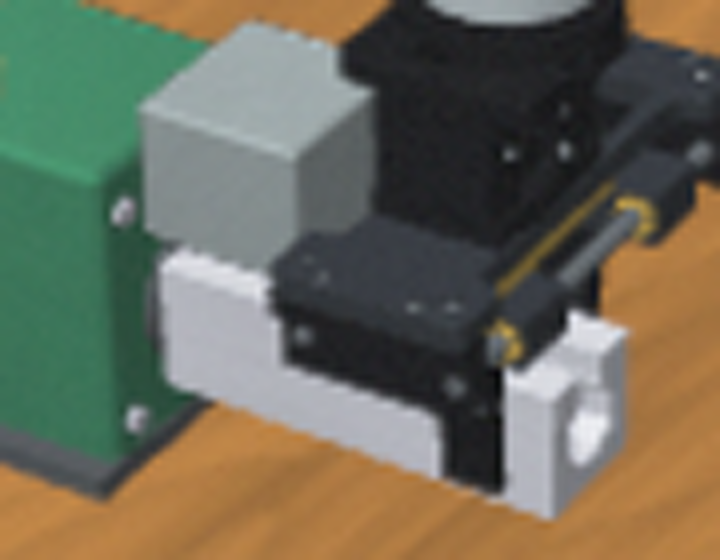

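```bash
python3 -c "
from h import *
g=np.radians(4.6);u=np.array([np.cos(g),np.sin(g),0]);v=np.array([-np.sin(g),np.cos(g),0]);S=np.array([.542,-.1013,.06])+.15*u
def P(s,y,z): return pr('side',S+u*s+v*y+np.array([0,0,z]))[0].round(1)
for d in(0,-.005,-.01):print(P(-.16+d,.025,-.025),P(-.16+d,-.025,.025))
print('obs (279,234.7) (288.5,211)')
print('front TL',P(0,.025,.025),P(-.005,.025,.025),'obs',(210+163/8,170+258/8),'guard front edge bottom L',P(-.065,.035,.04),'obs',(210+297/8,170+270/8),'guard root',P(0,.035,.095),P(0,.035,.04),'obs',(210+143/8,170+232/8))
"
```

```text
[278.3 234.7] [287.5 210.7]
[279.8 235.3] [289.1 211.2]
[281.4 235.8] [290.7 211.7]
obs (279,234.7) (288.5,211)
front TL [228.9 202.9] [230.4 203.4] obs (230.375, 202.25) guard front edge bottom L [246.3 206.8] obs (247.125, 203.75) guard root [225.6 183.1] [226.6 200.1] obs (227.875, 199.0)
```

Emit:
send_rows --xyz '[[-4,0,0],[-8,0,0],[-8,0,0],[-8,0,0],[-8,0,0],[-8,0,-3],[-8,0,-12],[-8,0,-28],[-8,0,-48],[-8,0,-70]]' --dr '[[0,0,0],[0,0,0],[0,0,0],[0,0,0],[0,0,0],[0,0,0],[0,0,0],[0,0,0],[0,0,0],[0,0,0]]' --jaw 87

```text
time: 12.9
position: [0.5618, -0.0998, 0.1304]
tool_rot: [-3.139, -0.126, 0.001]
ft_force: [0.0, -0.1, 0.1]
grip_width: 0.996
grip_force: 0.0
```

Emit:
send_rows --xyz '[[0,0,-20],[0,0,-40],[0,0,-60],[-10,-15,-80],[-20,-45,-95],[-30,-80,-100],[-40,-115,-100],[-50,-150,-100],[-60,-185,-100],[-70,-215,-100]]' --dr '[[0,0,0],[0,0,0],[0,0,0],[0,0,0],[0,0,0],[0,0,0],[0,0,0],[0,0,0],[0,0,0],[0,0,0]]'

```text
time: 13.73
position: [0.4743, 0.1114, 0.2307]
tool_rot: [-3.139, -0.128, -0.003]
ft_force: [-0.5, -0.3, -0.1]
grip_width: 1.0
grip_force: 0.0
```

```bash
python3 -c "
from h import *
go(.451,.3566,.16,2.5)"
```

```text
t 13.73 pos [0.4743 0.1114 0.2307] yaw 4.68 F [-0.5 -0.3 -0.1] w 87.0 shift [  -3.3 -246.2   70.8] dr [-0.0003 -0.0018  0.038 ]
```

Emit:
send_rows --xyz '[[-1,-30,0],[-1,-65,0],[-2,-100,10],[-2,-135,20],[-3,-170,32],[-3,-200,46],[-3,-225,58],[-3,-240,67],[-3,-244,70],[-3,-244,70]]' --dr '[[0,0,0.004],[0,0,0.008],[0,0,0.012],[0,0,0.016],[0,0,0.02],[0,0,0.024],[0,0,0.028],[0,0,0.032],[0,0,0.036],[0,0,0.038]]'

```text
time: 14.57
position: [0.4517, 0.3526, 0.1592]
tool_rot: [-3.141, -0.069, 0.002]
ft_force: [0.2, -0.4, -0.3]
grip_width: 1.001
grip_force: 0.0
```

```bash
python3 -c "
from h import *
get_image('top');get_image('side')
go(.451,.3566,.0475,2.5)"
```

```text
t 14.67 pos [0.4534 0.3506 0.1601] yaw 2.33 F [ 0.4 -1.2 -0. ] w 87.0 shift [ -2.2  -6.2 112.6] dr [ 0.0007 -0.0007 -0.0029]
```

Emit:
send_rows --xyz '[[-1,-3,8],[-2,-6,22],[-2,-6,40],[-2,-6,58],[-2,-6,75],[-2,-6,90],[-2,-6,102],[-2,-6,109],[-2,-6,112],[-2,-6,112]]' --dr '[[0,0,0],[0,0,0],[0,0,0],[0,0,0],[0,0,0],[0,0,0],[0,0,0],[0,0,0],[0,0,0],[0,0,0]]'

```text
time: 15.5
position: [0.4502, 0.3571, 0.0469]
tool_rot: [3.14, 0.065, -0.001]
ft_force: [0.2, -0.5, -0.2]
grip_width: 1.002
grip_force: 0.0
```

Emit:
send_rows --xyz '[[0,0,0],[0,0,0],[0,0,0],[0,0,0],[0,0,0],[0,0,0],[0,0,0],[0,0,0],[0,0,0],[0,0,0]]' --dr '[[0,0,0],[0,0,0],[0,0,0],[0,0,0],[0,0,0],[0,0,0],[0,0,0],[0,0,0],[0,0,0],[0,0,0]]' --jaw 40 --grip_force 50

```text
time: 16.33
position: [0.4506, 0.356, 0.0476]
tool_rot: [3.138, 0.064, -0.0]
ft_force: [-0.7, -6.5, 5.7]
grip_width: 0.573
grip_force: 49.9
```

```bash
python3 -c "
from h import *
go(.451,.3566,.15,2.5)"
```

```text
t 16.33 pos [0.4506 0.356  0.0476] yaw 2.35 F [-0.7 -6.5  5.7] w 49.8 shift [   0.4   -0.3 -102.4] dr [ 0.0025  0.0003 -0.0026]
```

Emit:
send_rows --xyz '[[0,0,-3],[0,0,-10],[0,0,-20],[0,0,-32],[0,0,-45],[0,0,-58],[0,0,-72],[0,0,-85],[0,0,-90],[0,0,-90]]' --dr '[[0,0,0],[0,0,0],[0,0,0],[0,0,0],[0,0,0],[0,0,0],[0,0,0],[0,0,0],[0,0,0],[0,0,0]]'

```text
time: 17.17
position: [0.4513, 0.3584, 0.1398]
tool_rot: [-3.139, -0.066, -0.005]
ft_force: [0.7, -0.4, -5.6]
grip_width: 0.571
grip_force: 49.9
```

```bash
python3 -c "
from h import *
go(.4344,.1218,.13,4.7)"
```

```text
t 17.17 pos [0.4513 0.3584 0.1398] yaw 2.39 F [ 0.7 -0.4 -5.6] w 49.7 shift [-26.8 235.7   9.3] dr [-0.0017 -0.0035 -0.0403]
```

Emit:
send_rows --xyz '[[-1,8,0],[-4,35,0],[-8,68,0],[-12,102,2],[-16,136,4],[-20,170,6],[-23,200,8],[-26,224,9],[-27,235,9],[-27,236,9]]' --dr '[[0,0,-0.004],[0,0,-0.008],[0,0,-0.012],[0,0,-0.016],[0,0,-0.02],[0,0,-0.024],[0,0,-0.028],[0,0,-0.032],[0,0,-0.036],[0,0,-0.04]]'

```text
time: 18.0
position: [0.432, 0.1161, 0.1273]
tool_rot: [3.137, 0.12, -0.004]
ft_force: [-0.5, -1.4, -6.5]
grip_width: 0.572
grip_force: 49.9
```

Emit:
send_rows --xyz '[[0,0,2],[0,0,8],[0,0,18],[0,0,30],[0,0,42],[0,0,53],[0,0,61],[0,0,67],[0,0,70],[0,0,70]]' --dr '[[0,0,0],[0,0,0],[0,0,0],[0,0,0],[0,0,0],[0,0,0],[0,0,0],[0,0,0],[0,0,0],[0,0,0]]'

```text
time: 18.83
position: [0.4328, 0.1207, 0.0578]
tool_rot: [-3.139, -0.129, 0.002]
ft_force: [-0.4, -1.2, -4.9]
grip_width: 0.571
grip_force: 49.9
```

```bash
python3 -c "
from h import *
a=get_image('top');b=get_image('side')
go(.4344,.1218,.0588,4.7)
cv2.imwrite('pics/al2.png',np.hstack([cv2.resize(a[140:270,150:260,::-1],(400,473)),cv2.resize(b[190:320,140:250,::-1],(400,473))]))"
```

```text
t 18.93 pos [0.4336 0.1207 0.0588] yaw 4.7 F [ 0.4  0.4 -5.5] w 49.7 shift [ 0.9 -1.  -0. ] dr [-0.0001 -0.0006 -0.0001]
```

View pics/al2.png

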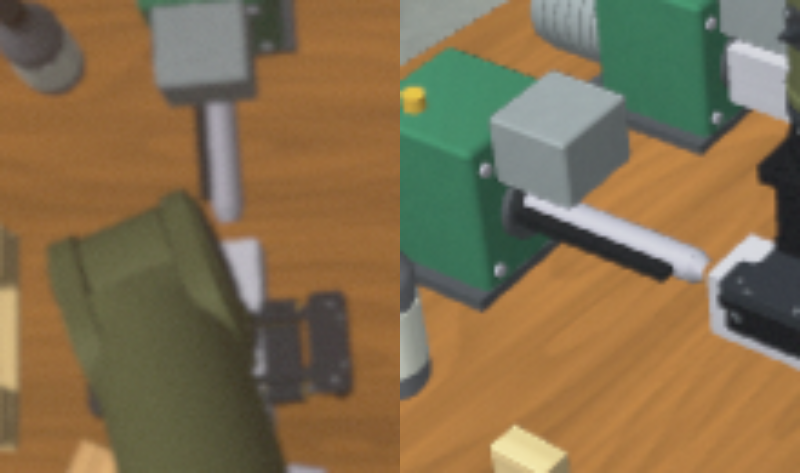

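Emit:
send_rows --xyz '[[2,-1,0],[6,-1,0],[10,-1,0],[15,-1,0],[20,-1,0],[24,-1,0],[28,-1,0],[32,-1,0],[36,-1,0],[36,-1,0]]' --dr '[[0,0,0],[0,0,0],[0,0,0],[0,0,0],[0,0,0],[0,0,0],[0,0,0],[0,0,0],[0,0,0],[0,0,0]]'

```text
time: 19.77
position: [0.4702, 0.1237, 0.0585]
tool_rot: [3.139, 0.127, 0.001]
ft_force: [1.2, -2.3, -5.6]
grip_width: 0.577
grip_force: 50.0
```

```bash
python3 -c "
from h import *
go(.4344,.1218,.0588,4.7);print(get_state()['torque'].round(2))"
```

```text
t 19.77 pos [0.4702 0.1237 0.0585] yaw 4.62 F [ 1.2 -2.3 -5.6] w 50.2 shift [-35.9  -1.   -0.3] dr [ 0.0004 -0.0008 -0.0015]
[-0.55 -0.12 -0.25]
```

Emit:
send_rows --xyz '[[0,0.8,0],[3,0.8,0],[6,0.8,0],[9,0.8,0],[12,0.8,0],[15,0.8,0],[18,0.8,0],[21,0.8,0],[24,0.8,0],[25,0.8,0]]' --dr '[[0,0,0],[0,0,0],[0,0,0],[0,0,0],[0,0,0],[0,0,0],[0,0,0],[0,0,0],[0,0,0],[0,0,0]]'

```text
time: 20.6
position: [0.4946, 0.1254, 0.0585]
tool_rot: [3.139, 0.128, 0.0]
ft_force: [-0.7, -3.7, -4.6]
grip_width: 0.568
grip_force: 50.0
```

```bash
python3 -c "
from h import *
go(.4344,.1218,.0588,4.7);print(get_state()['torque'].round(2))"
```

```text
t 20.6 pos [0.4946 0.1254 0.0585] yaw 4.66 F [-0.7 -3.7 -4.6] w 49.5 shift [-60.3  -1.3  -0.3] dr [ 0.0003 -0.0001 -0.0007]
[-0.8   0.25 -0.23]
```

Emit:
send_rows --xyz '[[3,0.8,0],[9,0.8,0],[18,0.8,0],[27,0.8,0],[36,0.8,0],[45,0.8,0],[54,0.8,0],[63,0.8,0],[70,0.8,0],[72,0.8,0]]' --dr '[[0,0,0],[0,0,0],[0,0,0],[0,0,0],[0,0,0],[0,0,0],[0,0,0],[0,0,0],[0,0,0],[0,0,0]]'

```text
time: 21.43
position: [0.5674, 0.1306, 0.0585]
tool_rot: [-3.139, -0.128, -0.001]
ft_force: [-0.8, -3.6, -4.8]
grip_width: 0.569
grip_force: 49.9
```

```bash
python3 -c "
from h import *
go(.4344,.1218,.0588,4.7);print(get_state()['torque'].round(2))"
```

```text
t 21.43 pos [0.5674 0.1306 0.0585] yaw 4.66 F [-0.8 -3.6 -4.8] w 49.5 shift [-133.3   -2.    -0.4] dr [-0.0001 -0.0008 -0.0007]
[-0.72  0.15 -0.01]
```

Emit:
send_rows --xyz '[[0,0,0],[0,0,0],[0,0,0],[0,0,0],[0,0,0],[-4,0,0],[-12,0,0],[-21,0,0],[-29,0,0],[-32,0,0]]' --dr '[[0,0,0],[0,0,0],[0,0,0],[0,0,0],[0,0,0],[0,0,0],[0,0,0],[0,0,0],[0,0,0],[0,0,0]]' --jaw 80

```text
time: 22.27
position: [0.532, 0.128, 0.0583]
tool_rot: [3.138, 0.129, -0.002]
ft_force: [0.7, 0.1, -0.4]
grip_width: 0.922
grip_force: 0.0
```

Emit:
send_rows --xyz '[[0,0,0],[0,0,0],[0,0,0],[0,0,0],[0,0,0],[0,0,0],[0,0,0],[0,0,0],[0,0,0],[0,0,0]]' --dr '[[0,0,0],[0,0,0],[0,0,0],[0,0,0],[0,0,0],[0,0,0],[0,0,0],[0,0,0],[0,0,0],[0,0,0]]' --jaw 40 --grip_force 40

```text
time: 23.1
position: [0.5341, 0.1275, 0.0585]
tool_rot: [3.138, 0.128, -0.0]
ft_force: [-1.0, -3.9, 1.7]
grip_width: 0.574
grip_force: 39.6
```

Emit:
send_rows --xyz '[[2,0,0],[6,0,0],[11,0,0],[16,0,0],[21,0,0],[25,0,0],[28,0,0],[30,0,0],[31,0,0],[32,0,0]]' --dr '[[0,0,0],[0,0,0],[0,0,0],[0,0,0],[0,0,0],[0,0,0],[0,0,0],[0,0,0],[0,0,0],[0,0,0]]'

```text
time: 23.93
position: [0.5655, 0.1297, 0.0587]
tool_rot: [3.137, 0.129, -0.003]
ft_force: [-3.9, -5.7, 6.0]
grip_width: 0.574
grip_force: 39.5
```

Emit:
send_rows --xyz '[[0.5,0,0],[1,0,0],[1.5,0,0],[2,0,0],[2.5,0,0],[3,0,0],[3.5,0,0],[4,0,0],[4.5,0,0],[5,0,0]]' --dr '[[0,0,0],[0,0,0],[0,0,0],[0,0,0],[0,0,0],[0,0,0],[0,0,0],[0,0,0],[0,0,0],[0,0,0]]'

```text
time: 24.77
position: [0.5688, 0.1299, 0.0587]
tool_rot: [3.136, 0.128, -0.008]
ft_force: [-9.4, -5.7, 10.5]
grip_width: 0.572
grip_force: 39.6
```

Emit:
send_rows --xyz '[[1,0,0],[2,0,0],[3,0,0],[4,0,0],[5,0,0],[6,0,0],[6,0,0],[6,0,0],[6,0,0],[6,0,0]]' --dr '[[0,0,0],[0,0,0],[0,0,0],[0,0,0],[0,0,0],[0,0,0],[0,0,0],[0,0,0],[0,0,0],[0,0,0]]'

```text
time: 25.6
position: [0.5692, 0.1298, 0.0584]
tool_rot: [3.133, 0.127, -0.027]
ft_force: [-23.7, -8.6, 23.1]
grip_width: 0.571
grip_force: 39.9
```

```bash
python3 -c "
from h import *
go(.4344,.1218,.0588,4.7);print(get_state()['torque'].round(2))
g=np.radians(4.7);u=np.array([np.cos(g),np.sin(g),0]);v=np.array([-np.sin(g),np.cos(g),0]);S=np.array([.549,.1312,.06])+.15*u
def P(s,y,z): return ((pr('side',S+u*s+v*y+np.array([0,0,z]))[0]-[150,190])*7).round(0)
for d in(0,-.005,-.01):print(P(-.16+d,.025,-.025),P(-.16+d,-.025,.025),'front TL',P(d,.025,.025))
print('guard',P(-.065,.035,.04),P(0,.035,.04),P(0,.035,.095))
cv2.imwrite('pics/s4.png',cv2.resize(get_image('side')[190:270,150:260,::-1],(770,560),interpolation=2))"
```

```text
t 25.6 pos [0.5692 0.1298 0.0584] yaw 4.63 F [-23.7  -8.6  23.1] w 49.7 shift [-135.    -3.     1.9] dr [ 0.005   0.0176 -0.0011]
[-1.51  4.74 -0.27]
[501. 632.] [575. 442.] front TL [126. 376.]
[512. 637.] [587. 447.] front TL [137. 380.]
[524. 641.] [599. 451.] front TL [148. 384.]
guard [249. 415.] [103. 357.] [ 85. 231.]
```

View pics/s4.png

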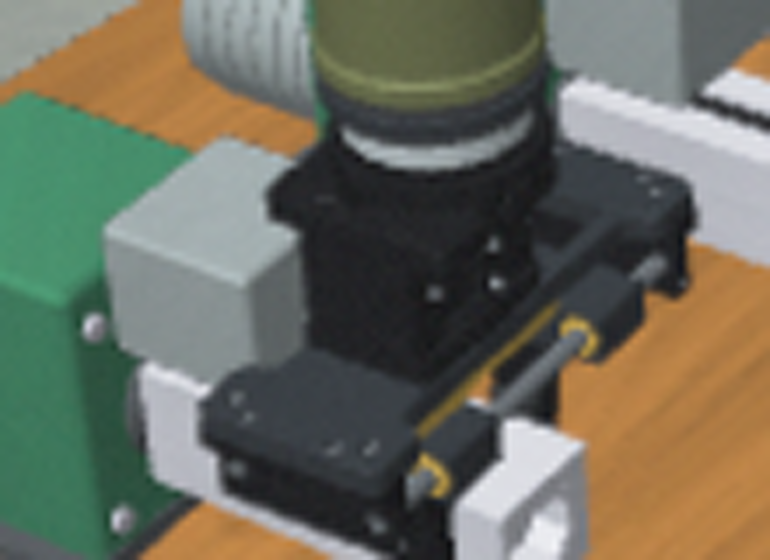

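Emit:
send_rows --xyz '[[-4,0,0],[-8,0,0],[-8,0,0],[-8,0,0],[-8,0,0],[-8,0,-3],[-8,0,-12],[-8,0,-28],[-8,0,-48],[-8,0,-70]]' --dr '[[0,0,0],[0,0,0],[0,0,0],[0,0,0],[0,0,0],[0,0,0],[0,0,0],[0,0,0],[0,0,0],[0,0,0]]' --jaw 87

```text
time: 26.48
position: [0.5686, 0.1312, 0.1294]
tool_rot: [-3.139, -0.129, 0.001]
ft_force: [-0.5, -0.0, -0.8]
grip_width: 1.0
grip_force: 0.0
```

Emit:
send_rows --xyz '[[0,0,-20],[0,0,-40],[0,0,-60],[-10,0,-80],[-25,0,-95],[-45,0,-100],[-65,0,-100],[-85,0,-100],[-100,0,-100],[-105,0,-100]]' --dr '[[0,0,0],[0,0,0],[0,0,0],[0,0,0],[0,0,0],[0,0,0],[0,0,0],[0,0,0],[0,0,0],[0,0,0]]'

```text
time: 27.32
position: [0.4627, 0.1228, 0.2294]
tool_rot: [3.138, 0.13, 0.001]
ft_force: [0.0, -0.1, 0.6]
grip_width: 0.999
grip_force: 0.0
```

```bash
python3 -c "
from h import *
a=get_image('side');t=get_image('top');go(.45,.13,.25,4.7)
cv2.imwrite('pics/tend.png',t[:,:,::-1]);cv2.imwrite('pics/send.png',a[:,:,::-1])
cv2.imwrite('pics/s5.png',np.hstack([cv2.resize(a[190:275,140:240,::-1],(400,340)),cv2.resize(a[160:245,205:305,::-1],(400,340))]))"
```

```text
t 27.42 pos [0.4642 0.1226 0.2294] yaw 4.71 F [0.  1.3 0.4] w 87.0 shift [-13.5  -8.5 -20.6] dr [ 0.001  -0.002   0.0001]
```

View pics/s5.png

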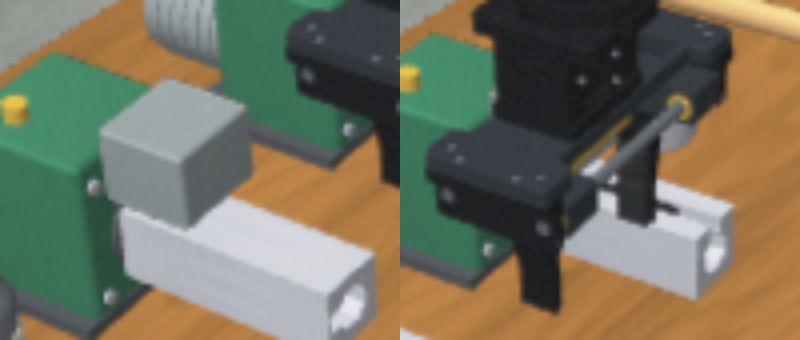

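```bash
python3 -c "
from h import *
g=np.radians(4.65);u=np.array([np.cos(g),np.sin(g),0])
for a,b,f in(((186.75,247),(233.75,253.75),(140+124/4,190+208/4)),((247.1,203.75),(288.3,211.4),(230.4,202.25))):
    A=pl('side',a,.1)[0];Bq=pl('side',b,.085-.0015)[0];F=pl('side',f,.0835)[0];print('guard-tail',(A-Bq)@u,'len',(F-Bq)@u, A.round(3),Bq.round(3))
"
```

```text
guard-tail 0.10155234443193145 len 0.16298707023857062 [0.635 0.165 0.1  ] [0.538 0.104 0.084]
guard-tail 0.10380615632890476 len 0.16230020142591917 [ 0.631 -0.073  0.1  ] [ 0.532 -0.127  0.084]
```

```bash
python3 -c "
from h import *
go(.505,.125,.06,4.7)"
```

```text
t 27.42 pos [0.4642 0.1226 0.2294] yaw 4.71 F [0.  1.3 0.4] w 87.0 shift [ 40.5   0.8 169.5] dr [ 0.001  -0.002   0.0001]
```

Emit:
send_rows --xyz '[[0,1,5],[0,1,20],[0,1,42],[0,1,66],[0,1,90],[0,1,114],[0,1,136],[0,1,155],[0,1,166],[0,1,170]]' --dr '[[0,0,0],[0,0,0],[0,0,0],[0,0,0],[0,0,0],[0,0,0],[0,0,0],[0,0,0],[0,0,0],[0,0,0]]' --jaw 30 --grip_force 40

```text
time: 28.25
position: [0.4635, 0.1214, 0.0563]
tool_rot: [-3.138, -0.128, 0.006]
ft_force: [0.0, 0.2, 0.6]
grip_width: 0.374
grip_force: 0.0
```

Emit:
send_rows --xyz '[[4,0,0],[9,0,0],[15,0,0],[22,0,0],[29,0,0],[36,0,0],[43,0,0],[49,0,0],[54,0,0],[56,0,0]]' --dr '[[0,0,0],[0,0,0],[0,0,0],[0,0,0],[0,0,0],[0,0,0],[0,0,0],[0,0,0],[0,0,0],[0,0,0]]'

```text
time: 29.08
position: [0.521, 0.1261, 0.0585]
tool_rot: [-3.139, -0.128, -0.0]
ft_force: [-0.0, 0.1, -0.3]
grip_width: 0.345
grip_force: 0.0
```

Emit:
send_rows --xyz '[[1,0,0],[2,0,0],[3,0,0],[4,0,0],[5,0,0],[6,0,0],[7,0,0],[8,0,0],[9,0,0],[9,0,0]]' --dr '[[0,0,0],[0,0,0],[0,0,0],[0,0,0],[0,0,0],[0,0,0],[0,0,0],[0,0,0],[0,0,0],[0,0,0]]'

```text
time: 29.92
position: [0.5279, 0.1265, 0.0583]
tool_rot: [3.138, 0.128, -0.004]
ft_force: [-4.4, -0.9, 3.7]
grip_width: 0.343
grip_force: 2.4
```

Emit:
send_rows --xyz '[[1,0,0],[2,0,0],[3,0,0],[4,0,0],[5,0,0],[6,0,0],[7,0,0],[8,0,0],[8,0,0],[8,0,0]]' --dr '[[0,0,0],[0,0,0],[0,0,0],[0,0,0],[0,0,0],[0,0,0],[0,0,0],[0,0,0],[0,0,0],[0,0,0]]'

```text
time: 30.75
position: [0.5279, 0.1264, 0.0576]
tool_rot: [3.134, 0.129, -0.031]
ft_force: [-27.6, -4.0, 21.6]
grip_width: 0.345
grip_force: 13.7
```

Emit:
send_rows --xyz '[[-5,0,0],[-15,0,0],[-28,0,0],[-40,0,0],[-50,0,-5],[-55,0,-10],[-60,0,-10],[-60,0,-10],[-60,0,-10],[-60,0,-10]]' --dr '[[0,0,0],[0,0,0],[0,0,0],[0,0,0],[0,0,0],[0,0,0],[0,0,0],[0,0,0],[0,0,0],[0,0,0]]'

```text
time: 31.58
position: [0.4779, 0.1225, 0.0686]
tool_rot: [-3.139, -0.128, -0.001]
ft_force: [0.4, -0.5, 0.2]
grip_width: 0.345
grip_force: 0.0
```

```bash
python3 -c "
from h import *
go(.475,-.1075,.0585,4.6)"
```

```text
t 31.58 pos [0.4779 0.1225 0.0686] yaw 4.68 F [ 0.4 -0.5  0.2] w 30.0 shift [-21.6 229.1  10. ] dr [-0.0002 -0.0008  0.0013]
```

Emit:
send_rows --xyz '[[-2,8,0],[-4,30,0],[-7,62,0],[-10,96,0],[-13,130,0],[-16,164,3],[-19,195,6],[-21,217,9],[-22,228,10],[-22,229,10]]' --dr '[[0,0,0],[0,0,0],[0,0,0],[0,0,0],[0,0,0],[0,0,0],[0,0,0],[0,0,0],[0,0,0],[0,0,0]]'

```text
time: 32.42
position: [0.4735, -0.1104, 0.0581]
tool_rot: [3.139, 0.121, -0.001]
ft_force: [-0.4, 1.2, 0.8]
grip_width: 0.344
grip_force: 0.0
```

Emit:
send_rows --xyz '[[2,0,0],[6,0,0],[10,0,0],[15,0,0],[20,0,0],[25,0,0],[30,0,0],[35,0,0],[39,0,0],[40,0,0]]' --dr '[[0,0,0],[0,0,0],[0,0,0],[0,0,0],[0,0,0],[0,0,0],[0,0,0],[0,0,0],[0,0,0],[0,0,0]]'

```text
time: 33.25
position: [0.5147, -0.1041, 0.0586]
tool_rot: [-3.139, -0.129, -0.001]
ft_force: [-0.9, -0.2, -0.3]
grip_width: 0.347
grip_force: 0.0
```

Emit:
send_rows --xyz '[[1,0,0],[2,0,0],[3,0,0],[4,0,0],[5,0,0],[6,0,0],[7,0,0],[8,0,0],[8,0,0],[8,0,0]]' --dr '[[0,0,0],[0,0,0],[0,0,0],[0,0,0],[0,0,0],[0,0,0],[0,0,0],[0,0,0],[0,0,0],[0,0,0]]'

```text
time: 34.08
position: [0.5209, -0.1037, 0.0584]
tool_rot: [3.139, 0.128, -0.003]
ft_force: [-4.5, -0.4, 3.3]
grip_width: 0.343
grip_force: 2.3
```

Contact at 0.521, just as predicted; a firm push to confirm.

Emit:
send_rows --xyz '[[1,0,0],[2,0,0],[3,0,0],[4,0,0],[5,0,0],[6,0,0],[7,0,0],[8,0,0],[8,0,0],[8,0,0]]' --dr '[[0,0,0],[0,0,0],[0,0,0],[0,0,0],[0,0,0],[0,0,0],[0,0,0],[0,0,0],[0,0,0],[0,0,0]]'

```text
time: 34.92
position: [0.5208, -0.1039, 0.0575]
tool_rot: [3.139, 0.125, -0.031]
ft_force: [-26.8, 0.3, 21.3]
grip_width: 0.345
grip_force: 13.2
```

Emit:
send_rows --xyz '[[-5,0,0],[-15,0,0],[-28,0,0],[-40,0,-5],[-50,0,-15],[-55,0,-30],[-60,0,-50],[-60,0,-70],[-60,0,-80],[-60,0,-80]]' --dr '[[0,0,0],[0,0,0],[0,0,0],[0,0,0],[0,0,0],[0,0,0],[0,0,0],[0,0,0],[0,0,0],[0,0,0]]'

```text
time: 35.75
position: [0.4724, -0.1082, 0.1412]
tool_rot: [3.137, 0.129, 0.01]
ft_force: [1.0, -0.4, -0.1]
grip_width: 0.344
grip_force: 0.0
```

```bash
python3 -c "
from bench import *
print(close_job())"
```

```text
the job is handed in; nothing more can be done
None
```

Each sleeve is on the shaft that suits its keyway and has been let go. Neither moved when I pushed its tail with about 27 N, so I judge both home, though the camera check alone could not rule out a gap of a few mm. The arm stayed clear of the bottle, and I handed the job in at about 36 s.

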